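# Hold a specimen cell in the light path of the imaging bench

## Robot

A 6-joint arm with a two-finger parallel gripper is mounted at the origin on the work surface. World frame = base frame: x ahead of the robot, y to its left, z up, the work surface at z = 0. Lengths are in m, angles in rad, forces in N, time in s.
With the tool pointing down it reaches from about 0.425 to 0.95 m from the base axis. Payload 14.7 kg.
Tool frame: the origin (TCP) lies at the very end of the fingers, on their centre line; the grasp point (between the pads) lies env.grasp_offset behind it (env.grasp_offset is the distance from the TCP to the grasp point, in m); z points along the fingers, y is the direction in which the jaws open and shut (so a half turn about z gives the same grasp; the last joint's range is limited). The gripper opens to 85 mm and grips with 20 to 120 N. Pads are 22 mm wide; open, the fingers measure 114 mm over their backs; the gripper's body (76 mm by 85 mm) begins 54 mm behind the grasp point. The pads swing forward as they close: fully open they stand 13 mm farther back than shut.
Start: joints at [-1.193, 0.48, 1.596, -0, 1.065, -0.047], TCP at [0.268, -0.592, 0.231] pointing down, gripper open.
Joint ranges: [-2.75, 2.75], [-0.82, 2.05], [0.23, 2.67], [-1.56, 4.7], [0.09, 2.69], [-2.92, 2.92]. Speed limits (rad/s): [1.89, 1.89, 2.39, 3.01, 3.01, 3.01].

## Interface

Orientations are given as a 3x3 rotation matrix whose columns are the frame's x, y, z axes.
In Python, from cell import env gives the robot as it stands.
- The arm moves only by the shell command python3 -m crank 'ROWS' [FORCE]. ROWS is JSON, a list of rows, each a list of 3 entries, a list of its own where there are three numbers: the shift along the tool's x, y, z in units of 25 mm (1.0 is 25 mm), then the turn, a rotation vector about the tool's x, y, z in units of 6 degrees (1.0 is 6 degrees), then the opening, from 0 (shut) to 1 (fully open). In form: [[[dx, dy, dz], [wx, wy, wz], jaw], ...]. A call has exactly 8 rows; each row shifts and turns the commanded pose from where the row before left it, along the tool's axes as they then stand; what a row does not reach is not made up. A row lasts 1/10 s, in which the tool goes at most 50 mm and 8.59 degrees, less where a joint would pass 70% of its speed; a pose out of reach is approached as far as the arm can. A call is refused whole if a number of a shift passes 1 or a number of a turn 1, either way. A call with a gripper value outside its range is refused whole. The fingers move at their own pace and stop on an object; FORCE is the grip in N (left out, the last holds). Time passes only in rows, so rows that do not move let the fingers close, or fill a call up. It gives the time, the measured TCP pose, the force and the opening at its end, in the units of the state.
- env.get_state(): the state, without advancing time (a new reading comes with each control period).
- env.snapshot(name): name is "side" or "top"; returns a dict with "pixels" (480x640x3 uint8, red, green, blue), "fovy" (degrees; the focal length in pixels is half the picture's height over the tangent of half this angle, whatever the lens; pixels are square), "cx", "cy" (the principal point, pixels), "D" ([k1, k2, p1, p2, k3] as OpenCV has them; the pictures are not rectified), "rvec" (rotation vector, rad) and "tvec" (3), from world to camera coordinates, as OpenCV has them. Camera axes: x right, y down, z forward; pixel columns grow to the right and rows downward; lengths in m; the calibration is good to about 2 mm. A picture is of the moment at which its call begins. There is no depth.
- env.finish_job(): hands the job in, once; it reports no verdict.
Trained networks look in a picture, given as the dict that the camera call returned (one of the last four; its "shot" number tells which), for a name from the list of things; names that differ only in an ending like _2 or _b are one class to them, and where a whole thing is asked for, a point or a joint stands for the part that bears it (a point fixed in the world has none). Each returns a list of dicts, best first, with "p" (0 to 1); they miss things now and then, are a little off and sometimes report something else, mostly with a low value. They report only what shows in the picture. A call takes as long as a camera call. They do not tell look-alikes from the thing itself.
- env.spot_in(picture, thing): "rect" ([left, top, width, height] as shares, 0 to 1, of the picture: columns of its width, rows of its height, round what is visible of it).
- env.cut_out(picture, thing): "pixels" (480x640 bool, what is visible of it) and "rect" ([left, top, width, height] as shares, 0 to 1, of the picture: columns of its width, rows of its height, round what is visible of it).
The state is a dict: "time_s": time; "joint_pos": joint angles; "qd": joint speeds; "joint_torque": joint torques, N m; "ee_pos": TCP position; "tcp_rot": TCP orientation; "wrist_force": force on the tool from outside, world axes, zero at the start; "torque": the same for the moment, N m; "finger_gap": finger opening in m.
Only numpy, scipy, OpenCV 4.12 (cv2) and the standard library are available. Lean on these libraries where they do the work, as an engineer would, in place of code of your own. Each camera call takes 0.05 s, during which the arm holds its last target. There are 200 camera calls.

## Task

First slide the shutter of the imaging bench fully open. Then pick the glass specimen cell out of its tray by its two frosted faces only, never touching the clear windows with the fingers, and hold it upright in the light path, midway between shutter and camera lens, with the light running straight in at one clear window and out at the other and through the middle of the windows. Finish while still holding the cell there, still and clear of the bench, and leave the pots and the loupe where they stand.

Things in the scene. Friction and masses are not known exactly. Their poses are not given: they have to be found in the camera images.
- cell: Glass specimen cell, about 80 g, upright box 40 (x) x 24 (y) x 64 (z) mm, loose in a white tray. Origin: centre of its underside. Clear windows: the ends facing +x and -x; light passes along x. Frosted whitish faces: the long sides facing +y and -y, 24 mm apart, 36 mm long, from 6 to 58 mm up; grip only these, 20 to 40 N. Black stopper 36 x 20 mm on top, 58 to 64 mm up.
- cell_mid (a point): The middle of the cell's windows, where a tiny pinned ant sits inside: on the cell's centre line, 30 mm above its underside.
- frosted_a: Frosted side plate of the cell at its +y face, 36 x 2 x 52 mm, origin at its centre, axes as the cell's.
- frosted_b: Frosted side plate of the cell at its -y face, 36 x 2 x 52 mm, origin at its centre, axes as the cell's.
- window_a: Clear window of the cell at its +x end, 2 x 20 x 58 mm, origin at its centre, axes as the cell's. It stands 2 mm proud of the ends of the frosted plates. Not to be touched by the fingers.
- window_b: Clear window of the cell at its -x end, 2 x 20 x 58 mm, origin at its centre, axes as the cell's. It stands 2 mm proud of the ends of the frosted plates. Not to be touched by the fingers.
- tray_a: Fixed shallow white tray, the one that the cell stands in; 110 (x) x 150 (y) x 28 (z) mm, walls and floor 3 mm. Origin: centre of its underside, on the foam mat.
- tray_b: Fixed shallow white tray like the other, with a round pot in it. Origin: centre of its underside.
- bench: Fixed imaging bench on the dark brown 12 mm foam mat. Origin: centre of the underside of its base plate, 90 (x) x 370 (y) x 12 mm. Light path along y, 85 mm up: white lamp house (112 mm tall) at the +y end, its 36 mm steel nose ending at y = +72; black camera (112 mm tall) at the -y end, its 40 mm lens tube ending at y = -79. From shutter (y = +66) to lens the space is free.
- beam_mid (a point): Point on the axis of the light path about midway (within 7 mm) between shutter and lens, 85 mm above the bench's underside, above its origin; axes as the bench's (y along the light).
- shutter (a joint): Slide of the shutter, m: 0 = shut (blade in front of the lamp nose), 0.045 = fully open, against its stop. It opens towards the bench's +x, has about 1.5 N of friction and stays where left.
- shutter_tab (a point): Top centre of the shutter's upright white tab, 10 x 10 mm, which stands up from 106 to 150 mm above the bench's underside over the thin steel blade (42 mm wide, 3 mm thick, 60 to 106 mm above the underside); moves with the shutter. Axes as the bench's.
- pot_in_tray: Bystander: round clear pot with white lid, 43 mm diameter, 30 mm tall, in the other tray. Origin: centre of its underside.
- pot_on_mat: Bystander: round clear pot with white lid, 47 mm diameter, 34 mm tall, on the mat beyond the bench. Origin: centre of its underside.
- loupe: Bystander: dark round loupe, 38 mm diameter, 36 mm tall, on the mat beyond the bench. Origin: centre of its underside.
Things that resemble listed ones, but are neither listed nor needed, are in the scene too. What is shaped like the cell but turquoise is not meant.

How it is judged:
By the outcome, as a careful person would: the job done as asked, in the order asked, and still so for the second after the job is handed in, while the arm keeps its last pose, push and grip.
It also fails if it takes over 51 s, if anything falls off the work surface, if the arm or the gripper's body presses on something with over 40 N, if the wrist force passes 120 N, or if a joint passes its speed limit or range.

## Working session

There is one attempt and no reset: what is moved stays moved. The work goes in short steps, Python scripts to look and compute and a shell command to move; the robot and the scene stay as the last step left them, time stands still between calls to the robot, and variables do not carry over. Pictures are saved under pics/ and viewed, about 8 in all and at most 12, crops included, and the job is handed in when it is done.

```bash
mkdir -p pics; ls; python3 - <<'E'
from cell import env
import cv2
s=env.get_state();print(s,env.grasp_offset)
for n in("side","top"):
    p=env.snapshot(n);cv2.imwrite(f"pics/{n}0.png",p["pixels"][:,:,::-1].copy())
    print(n,{k:v for k,v in p.items() if k!="pixels"})
    for t in("cell","shutter_tab","tray_a","bench","shutter","window_a","frosted_a","pot_in_tray","pot_on_mat","loupe"):
        for d in env.spot_in(p,t)[:3]:
            r=d["rect"];print(t,round(d["p"],2),[round(v) for v in(r[0]*640,r[1]*480,r[2]*640,r[3]*480)])
E
```

```text
pics
{'time_s': 0.0, 'joint_pos': array([-1.19258817e+00,  4.80849640e-01,  1.59684602e+00,  8.12912445e-06,
        1.06510030e+00, -4.65889602e-02]), 'qd': array([-0.00098505,  0.00048066, -0.00048725,  0.0013545 ,  0.00016627,
        0.00083502]), 'joint_torque': array([-5.38527063e-03, -9.50648117e+01, -4.30179405e+01, -3.93580749e-04,
        1.22322334e-02, -3.93015387e-05]), 'ee_pos': array([ 0.26776921, -0.59184632,  0.23067122]), 'tcp_rot': array([[ 9.11124006e-01,  4.12132083e-01, -4.37720720e-04],
       [ 4.12132311e-01, -9.11123319e-01,  1.12089675e-03],
       [ 6.31399592e-05, -1.20167479e-03, -9.99999276e-01]]), 'wrist_force': array([-0.42988144,  0.31279042, -0.03584714]), 'torque': array([ 0.04167556, -0.02593191,  0.01368212]), 'finger_gap': 0.08549460893502456} 0.0187
side {'fovy': 51.113605697303285, 'cx': 315.79093978894906, 'cy': 245.6697059532951, 'D': array([-0.03838322,  0.        ,  0.        ,  0.        ,  0.        ]), 'rvec': array([ 0.80442424, -2.58245427,  1.03867634]), 'tvec': array([0.57852344, 0.24326927, 0.92005758]), 'shot': 1}
cell 0.94 [149, 
[... 568 characters left out ...]
x': 312.3267585200966, 'cy': 240.68891159302026, 'D': array([-0.08113326,  0.        ,  0.        ,  0.        ,  0.        ]), 'rvec': array([ 2.13865106, -2.08994481,  0.2116997 ]), 'tvec': array([0.10933835, 0.59326453, 0.92936442]), 'shot': 2}
cell 0.6 [125, 195, 24, 23]
cell 0.56 [262, 224, 17, 14]
shutter_tab 0.18 [344, 222, 189, 105]
tray_a 0.92 [235, 194, 85, 70]
tray_a 0.64 [215, 276, 80, 60]
bench 0.81 [348, 227, 184, 101]
shutter 0.55 [408, 249, 17, 20]
window_a 0.53 [133, 203, 14, 11]
window_a 0.51 [276, 227, 5, 10]
frosted_a 0.62 [133, 197, 11, 12]
frosted_a 0.59 [261, 234, 19, 8]
pot_in_tray 0.7 [252, 300, 22, 21]
pot_on_mat 0.92 [380, 165, 23, 20]
loupe 0.73 [457, 169, 17, 16]
```

View pics/side0.png

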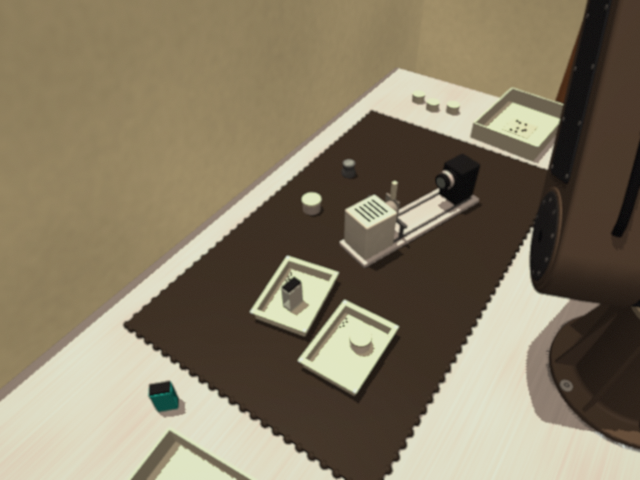

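View pics/top0.png

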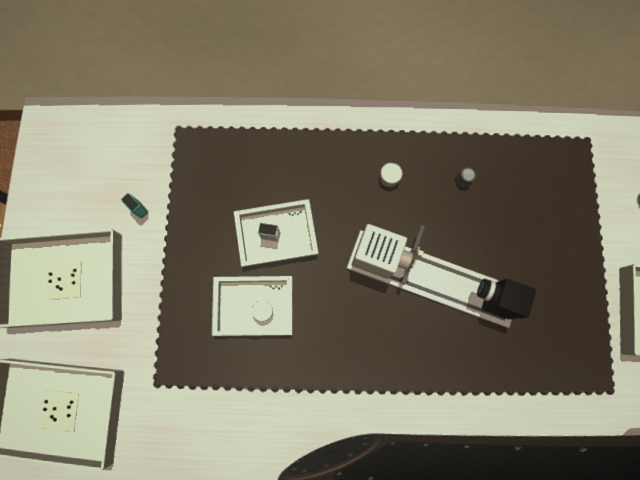

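Both pictures show the grey cell in the upper tray (top 269,231; side 292,292). The turquoise decoy stands off the mat. The bench's lamp is at top 384,250 and its camera at 510,298. Next I crop in closer.

```bash
python3 - <<'E'
import cv2
t=cv2.imread("pics/top0.png");s=cv2.imread("pics/side0.png")
a=cv2.resize(t[210:335,340:540],None,fx=4,fy=4,interpolation=cv2.INTER_CUBIC)
cv2.imwrite("pics/c1.png",a)
b=cv2.resize(t[195:275,230:325],(475,400),interpolation=cv2.INTER_CUBIC)
c=cv2.resize(s[250:340,245:345],(320*1,288),interpolation=cv2.INTER_CUBIC)
c=cv2.copyMakeBorder(c,0,112,0,0,cv2.BORDER_CONSTANT)
cv2.imwrite("pics/c2.png",cv2.hconcat([b,c]))
cv2.imwrite("pics/c3.png",cv2.resize(s[150:275,335:490],None,fx=4.8,fy=4.8,interpolation=cv2.INTER_CUBIC))
E
```

```text
(no output)
```

View pics/c1.png

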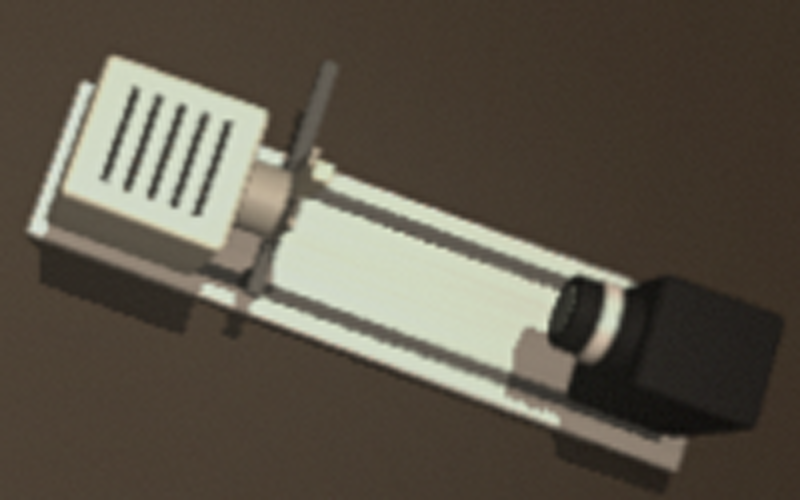

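View pics/c2.png

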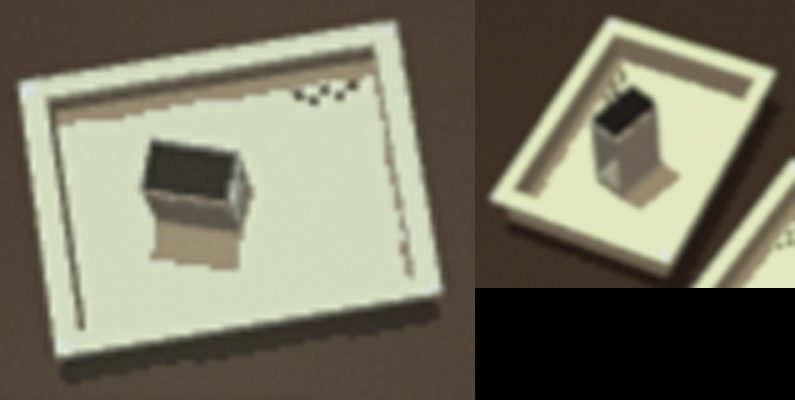

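View pics/c3.png

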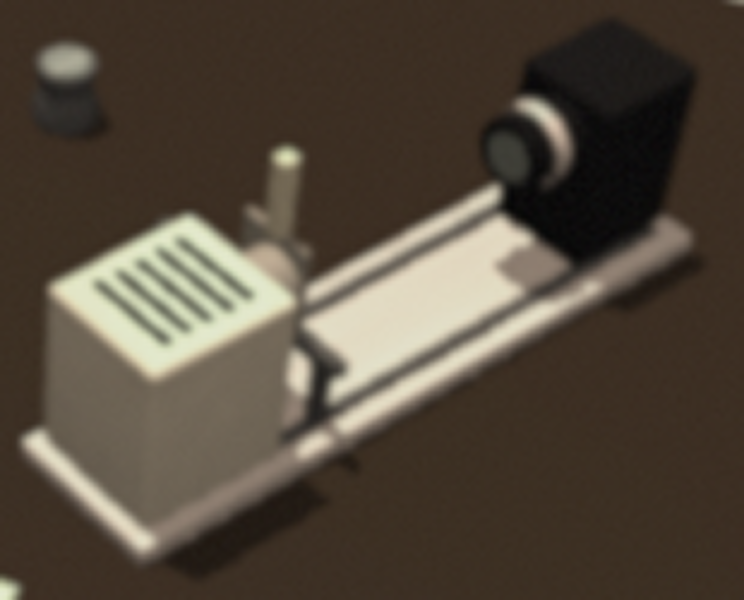

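```bash
cat > h.py <<'E'
import numpy as np, cv2
from scipy.optimize import least_squares
def proj(p,X):
    f=240/np.tan(np.radians(p["fovy"])/2)
    K=np.array([[f,0,p["cx"]],[0,f,p["cy"]],[0,0,1]])
    return cv2.projectPoints(np.float64(X).reshape(-1,1,3),p["rvec"],p["tvec"],K,p["D"])[0][:,0]
def campos(p): return -cv2.Rodrigues(p["rvec"])[0].T@p["tvec"]
def Rz(a): return np.array([[np.cos(a),-np.sin(a),0],[np.sin(a),np.cos(a),0],[0,0,1]])
def uv(l,x0,y0,f): return (np.array(l,float)+.5)/f-.5+[x0,y0]
E
python3 - <<'E'
from h import *; from cell import env
T=env.snapshot("top");S=env.snapshot("side");print("cams",campos(T),campos(S))
# bench
def model(q):
    x,y,a,w,y1,y2,s=q
    b=[[.045,.185,.012],[-.045,.185,.012],[-.045,-.185,.012]]
    l=[[w,y1,.112],[w,y2,.112],[-w,y2,.112],[-w,y1,.112]]
    t=[[s,.066,.150]]
    return (Rz(a)@np.array(b+l+t).T).T+[x,y,.012]
ut=uv([(82,82),(32,228),(688,440),(110,57),(268,108),(222,250),(65,193),(322,165)],340,210,4)
us=uv([(25,437),(150,550),(692,237),(48,290),(188,213),(298,297),(155,378),(287,152)],335,150,4.8)
from itertools import permutations
res=None
# lamp corner order in side view is resolved by nearest matching after first fit
def fun(q,perm,w=(1,1)):
    M=model(q);return np.concatenate([(proj(T,M)-ut)[ [0,1,2,3,4,5,6,7] ].ravel()*w[0],(proj(S,M)-us[perm]).ravel()*w[1]])
for base in ([0,1,2],):
  for pl in ([3,4,5,6],[4,5,6,3],[6,3,4,5],[5,6,3,4]):
    pm=base+pl+[7]
    r=least_squares(fun,[.7,-.15,-.35,.04,.18,.11,0],args=(pm,),loss="soft_l1")
    if res is None or r.cost<res[0]: res=(r.cost,r.x,pm)
print("bench",res[0],res[1].round(4),np.degrees(res[1][2]));print(fun(res[1],res[2]).reshape(2,-1,2).round(1).tolist())
for w in((1,0),(0,1)):
  r=least_squares(fun,res[1],args=(res[2],w),loss="soft_l1");print(w,r.x.round(4))
# cell
st=uv([(150,142),(240,152),(232,200),(143,190)],230,195,5)
ss=uv([(637-475,87),(657-475,104),(612-475,136),(593-475,122)],245,250,3.2)
def cm(q):
    c=np.array([[.018,.01],[.018,-.01],[-.018,-.01],[-.018,.01]])
    return (Rz(q[2])@np.c_[c,[.064]*4].T).T+[q[0],q[1],.015]
best=[]
for kt in range(4):
  for ks in range(4):
    f=lambda q,w=(1,1):np.concatenate([(proj(T,cm(q))-np.roll(st,kt,0)).ravel()*w[0],(proj(S,cm(q))-np.roll(ss,ks,0)).ravel()*w[1]])
    for a in(0,.7,1.5,2.3):
      r=least_squares(f,[.75,.2,a]);best.append((r.cost,r.x.round(4).tolist(),kt,ks,f(r.x).round(1).tolist()))
best.sort(key=lambda b:b[0]);print(best[0]);print(best[3][:2])
E
```

```text
cams [0.39254242 0.11871407 1.02929749] [0.19234807 0.70495396 0.8404864 ]
bench 13.73030789018624 [ 0.5254 -0.142  -0.3104  0.0366  0.1788  0.0965  0.0087] -17.78530153056927
[[[-0.6, -0.4], [-1.0, 1.7], [-0.9, 4.5], [-0.9, -0.5], [-0.7, 0.1], [-0.1, -0.5], [-1.2, 0.1], [0.9, 0.6]], [[-0.0, -0.1], [-0.1, -0.7], [-1.4, -3.4], [0.6, -1.4], [0.2, -0.8], [0.3, -0.9], [0.9, -1.2], [-0.0, -0.8]]]
(1, 0) [ 0.5292 -0.1427 -0.2893  0.0365  0.1764  0.0951  0.0069]
(0, 1) [ 0.5218 -0.139  -0.327   0.0365  0.1808  0.0976  0.0101]
(np.float64(11.918553979667198), [0.6092, 0.2183, 1.4311], 1, 2, [-1.2, -0.3, -0.8, -0.0, -1.8, 0.7, -1.9, 0.4, 1.7, -1.2, 0.4, -2.1, -0.4, -1.5, 0.5, -1.7])
(np.float64(11.918553979667704), [0.6092, 0.2183, 1.4311])
```

```bash
python3 - <<'E'
from h import *; from cell import env
T=env.snapshot("top");S=env.snapshot("side")
pt=lambda l:uv(l,340,210,4); ps=lambda l:uv(l,335,150,4.8)
tp=pt([(82,82),(110,57),(268,108),(222,250),(65,193),(322,165)])
sp=ps([(25,437),(150,550),(188,213),(298,297),(155,378),(48,290),(287,152)])
def W(q,L): return (Rz(q[2])@np.atleast_2d(L).T).T+[q[0],q[1],.012]
def lamp(q):
    w,y1,y2=q[3:6];return [[w,y1,.112],[w,y2,.112],[-w,y2,.112],[-w,y1,.112]]
def line(p,q,L,pts):
    a,b=proj(p,W(q,L));n=np.array([-(b-a)[1],(b-a)[0]])/np.linalg.norm(b-a);return (pts-a)@n
def fun(q,parts=False):
    tab=[q[6],.066,.15]
    r=[(proj(T,W(q,[[.045,.185,.012]]+lamp(q)+[tab]))-tp+q[7:9]).ravel(),
       (proj(S,W(q,[[.045,.185,.012],[-.045,.185,.012]]+[lamp(q)[i] for i in(1,2,3,0)]+[tab]))-sp+q[9:11]).ravel()]
    lo=[[-.045,.18,.012],[-.045,-.18,.012]];hi=[[.045,.18,.012],[.045,-.18,.012]]
    r+=[line(T,q,lo,pt([(32,228),(220,295),(400,361),(560,420)])-q[7:9]*-1), line(T,q,hi,pt([(330,175),(480,227),(640,280)])+q[7:9]),
        line(S,q,lo,ps([(300,455),(450,372),(600,290)])+q[9:11]),line(S,q,hi,ps([(310,290),(500,190)])+q[9:11]),
        np.array(q[7:11])*.7]
    return r if parts else np.concatenate(r)
def best():
    out=[]
    for k in range(4):
        pass
r=least_squares(fun,[.525,-.142,-.31,.0366,.179,.0965,0,0,0,0,0],loss="soft_l1")
print(r.cost,r.x.round(4));[print(v.round(1)) for v in fun(r.x,True)]
q=r.x
# tray
tt=uv([(22,85),(395,22),(440,292),(60,355)],230,195,5)
ts=uv([(610-475,20),(775-475,72),(667-475,265),(493-475,195)],245,250,3.2)
def tm(q): return (Rz(q[2])@np.array([[.055,.075,.028],[.055,-.075,.028],[-.055,-.075,.028],[-.055,.075,.028]]).T).T+[q[0],q[1],.012]
for k in range(4):
    f=lambda z:np.concatenate([(proj(T,tm(z))-tt).ravel(),(proj(S,tm(z))-np.roll(ts,k,0)).ravel()])
    z=least_squares(f,[.6,.2,-.1])
    if k==0 or z.cost<bz.cost: bz=z;fz=f(z.x)
print("tray",bz.cost,bz.x.round(4),fz.reshape(-1,2).round(1).tolist())
im=[]
for p,o in((T,q[7:9]),(S,q[9:11])):
    a=cv2.resize(p["pixels"][:,:,::-1],None,fx=4,fy=4,interpolation=cv2.INTER_CUBIC)
    d=lambda L,c,cl=True:cv2.polylines(a,[np.int32(((proj(p,L))+.5)*4-.5)],cl,c,1,cv2.LINE_AA)
    for z in(0,.012): d(W(q,[[.045,.185,z],[-.045,.185,z],[-.045,-.185,z],[.045,-.185,z]]),(0,0,255))
    d(W(q,lamp(q)),(255,0,0)); d(W(q,[[0,.066,.085],[0,-.079,.085]]),(0,255,0)); 
    th=np.linspace(0,6.28,30);d(W(q,np.c_[.02*np.cos(th),0*th-.079,.085+.02*np.sin(th)]),(0,255,255))
    d(W(q,[[.021,.066,.106],[.021,.066,.06],[-.021,.066,.06],[-.021,.066,.106]]),(255,0,255))
    d(W(q,[[q[6],.066,.106],[q[6],.066,.15]]),(0,160,0))
    im.append(a)
A=im[0][860:1330,1370:2170];B=im[1][610:1100,1330:1950]
cv2.imwrite("pics/o1.png",A);cv2.imwrite("pics/o2.png",B)
E
```

```text
12.025447252477782 [ 0.5224 -0.1403 -0.3337  0.0366  0.1781  0.0961  0.0106  0.3004  0.5051
 -0.3614  0.3697]
[ 0.  -0.2 -0.1 -0.2 -0.3  1.2 -0.5  0.4 -1.1  0.1  1.   1. ]
[-0.5 -0.  -1.3 -0.2  0.4 -0.3 -0.1 -0.   0.1 -0.9  0.3 -1.4 -0.5 -0.4]
[-1.1 -1.5 -1.5 -1.4]
[ 1.6  1.  -0.2]
[-0.3  0.3  1.2]
[1.8 2.2]
[ 0.2  0.4 -0.3  0.3]
tray 68.64969089795494 [0.6116 0.2052 0.1841] [[2.5, 1.5], [-3.9, 3.4], [-4.7, -1.5], [1.5, -3.0], [4.3, -1.6], [1.6, 2.3], [-3.4, 1.3], [-0.2, -5.0]]
```

View pics/o1.png

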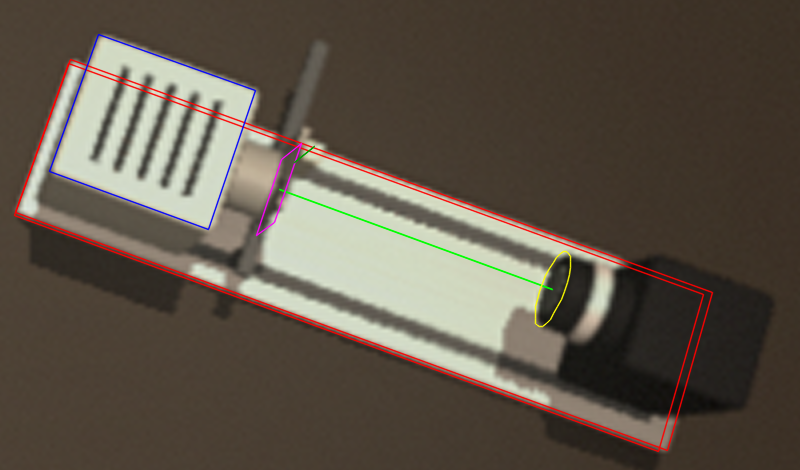

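Overlay on the top picture: the model sits 1–3 px up-left of the true base and lens (lens centre at about 565,303 in the crop, modelled at 553,290). I'll triangulate single points to check the heights and the calibration bias.

```bash
python3 - <<'E'
from h import *; from cell import env
T=env.snapshot("top");S=env.snapshot("side")
def tri(a,b):
    r=least_squares(lambda X:np.r_[proj(T,X)[0]-a,proj(S,X)[0]-b],[.55,0,.05]);return r.x.round(4),r.fun.round(1)
def und(p,u):
    f=240/np.tan(np.radians(p["fovy"])/2);K=np.array([[f,0,p["cx"]],[0,f,p["cy"]],[0,0,1]])
    return np.r_[cv2.undistortPoints(np.float64([[u]]),K,p["D"])[0,0],1]
def at(p,u,z):
    d=cv2.Rodrigues(p["rvec"])[0].T@und(p,u);c=campos(p);return (c+d*(z-c[2])/d[2])[:2].round(4)
pt=lambda l:uv(l,340,210,4); ps=lambda l:uv(l,335,150,4.8)
P={"base++":((82,82),(25,437),.024),"base-+":((32,228),(150,550),.024),"base--bot":((680,470),(690,240),.012),"base--":((687,440),(692,228),.024),
"L++":((110,57),(48,290),.124),"L+-":((268,108),(188,213),.124),"L--":((222,250),(298,297),.124),"L-+":((65,193),(155,378),.124),"tab":((322,165),(287,152),.162),"lens":((570,315),(512,157),.097)}
for n,(a,b,z) in P.items():
    a=pt([a])[0];b=ps([b])[0];print(n,*tri(a,b),"top@z",at(T,a,z),"side@z",at(S,b,z))
tt=uv([(22,85),(395,22),(440,292),(60,355)],230,195,5)
ts=uv([(493-475,195),(610-475,20),(775-475,72),(667-475,265)],245,250,3.2)
for a,b in zip(tt,ts): print("tray",*tri(a,b),at(T,a,.04),at(S,b,.04))
E
```

```text
base++ [0.6248 0.0193 0.0224] [-0.1 -0.2  0.3  0.1] top@z [0.6239 0.0192] side@z [0.6246 0.0208]
base-+ [0.5422 0.0449 0.0175] [ 0.3  0.7 -0.7 -0.2] top@z [0.5428 0.0459] side@z [0.5378 0.0496]
base--bot [ 0.4207 -0.3067  0.0114] [-0.1 -0.3  0.4  0.1] top@z [ 0.42   -0.3066] side@z [ 0.4214 -0.3056]
base-- [ 0.4309 -0.3127  0.0121] [ 0.8  2.4 -2.9 -0.4] top@z [ 0.4356 -0.3062] side@z [ 0.4209 -0.3006]
L++ [0.6165 0.0148 0.117 ] [-0.2 -0.4  0.5  0.1] top@z [0.6139 0.0153] side@z [0.6135 0.0217]
L+- [ 0.591  -0.0634  0.1196] [-0.  -0.1  0.1  0. ] top@z [ 0.5899 -0.0626] side@z [ 0.5888 -0.0587]
L-- [ 0.52   -0.0394  0.1208] [-0.1 -0.3  0.3  0.1] top@z [ 0.5191 -0.039 ] side@z [ 0.5191 -0.036 ]
L-+ [0.5474 0.0369 0.1169] [-0.2 -0.4  0.5  0.1] top@z [0.5454 0.0373] side@z [0.5449 0.0437]
tab [ 0.5543 -0.0806  0.1607] [ 0.2  0.4 -0.5 -0.1] top@z [ 0.5549 -0.08  ] side@z [ 0.5525 -0.0793]
lens [ 0.4953 -0.2207  0.0904] [-0.2 -0.5  0.6  0.1] top@z [ 0.4936 -0.2186] side@z [ 0.4939 -0.2121]
tray [0.6568 0.2955 0.0377] [-0.2 -0.5  0.4  0.1] [0.6552 0.2946] [0.6564 0.2968]
tray [0.6895 0.1336 0.0339] [-0.1 -0.2  0.2  0.1] [0.6872 0.1333] [0.6863 0.138 ]
tray [0.5691 0.1113 0.0359] [-0.  -0.1  0.1  0. ] [0.5682 0.1112] [0.5673 0.1143]
tray [0.5395 0.2734 0.032 ] [-0.2 -0.5  0.4  0.1] [0.5373 0.2718] [0.5368 0.2779]
```

View pics/o2.png

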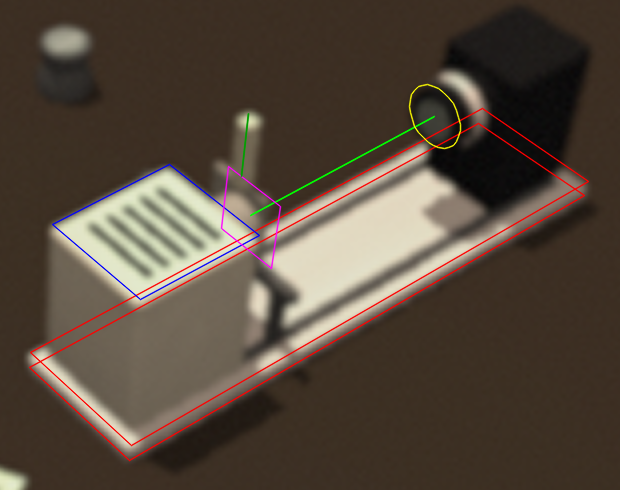

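Side overlay: the model tracks the base and lens, with the lens about 3 px off. The two cameras disagree by about 4 mm, so I'll use the gripper itself as the reference. Moving above the tab.

```bash
for i in 1 2 3; do echo; done; python3 -m crank '[[[0.78,-0.58,0],[0,0,0],1],[[0.78,-0.58,0],[0,0,0],1],[[0.78,-0.58,0],[0,0,0],1],[[0.78,-0.58,0],[0,0,0],1],[[0.78,-0.58,0],[0,0,0],1],[[0.78,-0.58,0],[0,0,0],1],[[0.78,-0.58,0],[0,0,0],1],[[0.78,-0.58,0],[0,0,0],1]]'
python3 -m crank '[[[0.78,-0.58,0],[0,0,0],1],[[0.78,-0.58,0],[0,0,0],1],[[0.78,-0.58,0],[0,0,0],1],[[0.78,-0.58,0],[0,0,0],1],[[0.78,-0.58,0],[0,0,0],1],[[0.78,-0.58,0],[0,0,0],1],[[0.78,-0.58,0],[0,0,0],1],[[0.78,-0.58,0],[0,0,0],1]]'
python3 -m crank '[[[0.78,-0.58,0],[0,0,0],1],[[0.78,-0.58,0],[0,0,0],1],[[0.78,-0.58,0],[0,0,0],1],[[0.78,-0.58,0],[0,0,0],1],[[0.78,-0.58,0],[0,0,0],1],[[0.78,-0.58,0],[0,0,0],1],[[0.78,-0.58,0],[0,0,0],1],[[0.78,-0.58,0],[0,0,0],1]]'
python3 -m crank '[[[0,0,0],[0,0,-1],0.5],[[0,0,0],[0,0,-1],0.5],[[0,0,0],[0,0,-1],0.5],[[0,0,0],[0,0,-1],0.5],[[0,0,0],[0,0,-1],0.5],[[0,0,0],[0,0,-1],0.5],[[0,0,0],[0,0,-1],0.5],[[0,0,0],[0,0,-0.7],0.5]]'
```

```text
time_s: 2.2
ee_pos: [0.3627, -0.4214, 0.2314]
tcp_rot: [[0.911, 0.412, 0.0], [0.412, -0.911, -0.0], [0.0, 0.0, -1.0]]
wrist_force: [-0.0, 0.3, 0.3]
finger_gap: 0.0853
time_s: 3.0
ee_pos: [0.457, -0.2514, 0.2314]
tcp_rot: [[0.911, 0.412, 0.0], [0.412, -0.911, -0.0], [0.0, 0.0, -1.0]]
wrist_force: [0.7, 0.2, 1.0]
finger_gap: 0.0853
time_s: 3.8
ee_pos: [0.5514, -0.0813, 0.2314]
tcp_rot: [[0.911, 0.412, 0.0], [0.412, -0.911, -0.0], [0.0, 0.0, -1.0]]
wrist_force: [0.3, -0.4, -0.3]
finger_gap: 0.0855
time_s: 4.6
ee_pos: [0.5509, -0.0823, 0.2314]
tcp_rot: [[0.329, 0.944, 0.0], [0.944, -0.329, -0.0], [0.0, 0.0, -1.0]]
wrist_force: [-0.8, -0.9, -1.3]
finger_gap: 0.0427
```

```bash
python3 - <<'E'
from h import *; from cell import env
s=env.get_state();R=s["tcp_rot"];t=s["ee_pos"]
ims=[]
for n in("side","top"):
    p=env.snapshot(n);u=proj(p,t)[0];print(n,u)
    x0,y0=int(u[0])-55,int(u[1])-60
    a=cv2.resize(p["pixels"][y0:y0+120,x0:x0+110,::-1],None,fx=3.6,fy=3.6,interpolation=cv2.INTER_CUBIC)
    for L in([0,0,0],[0,.0213,0],[0,-.0213,0],[0,0,.069]):
        q=(proj(p,t+R@np.array(L))[0]-[x0,y0]+.5)*3.6
        cv2.circle(a,tuple(int(v) for v in q),3,(0,0,255),1)
    ims.append(a)
cv2.imwrite("pics/g1.png",cv2.hconcat(ims))
E
```

```text
side [398.84689478 154.15476521]
top [430.41842433 245.99325754]
```

View pics/g1.png

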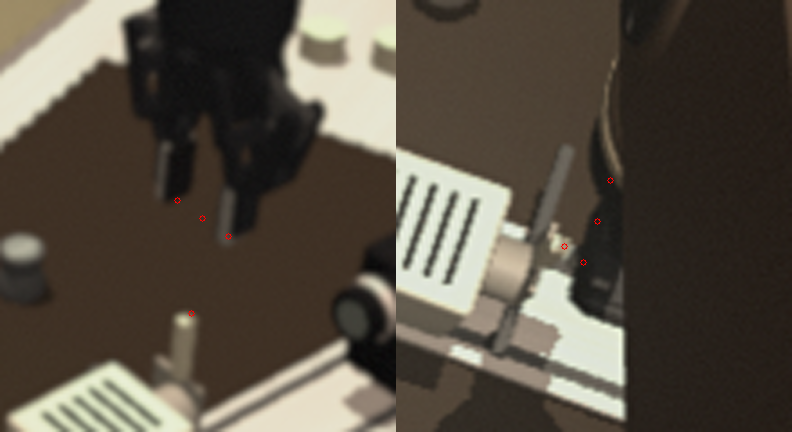

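Side picture: the fingertips sit where the calibration predicts (within about 1 px), and the tab top at crop (184,318) is 2 px from the point under the TCP. I lower around the tab and grip it.

```bash
python3 -m crank '[[[0.1,0.07,0.5],[0,0,0],0.5],[[0,0,0.5],[0,0,0],0.5],[[0,0,0.5],[0,0,0],0.5],[[0,0,0.5],[0,0,0],0.5],[[0,0,0.5],[0,0,0],0.5],[[0,0,0.5],[0,0,0],0.5],[[0,0,0.5],[0,0,0],0.5],[[0,0,0.45],[0,0,0],0.5]]' 20
python3 -m crank '[[[0,0,0],[0,0,0],0],[[0,0,0],[0,0,0],0],[[0,0,0],[0,0,0],0],[[0,0,0],[0,0,0],0],[[0,0,0],[0,0,0],0],[[0,0,0],[0,0,0],0],[[0,0,0],[0,0,0],0],[[0,0,0],[0,0,0],0]]' 20
```

```text
time_s: 5.5
ee_pos: [0.5532, -0.0805, 0.1314]
tcp_rot: [[0.333, 0.943, -0.0], [0.943, -0.333, 0.0], [-0.0, -0.0, -1.0]]
wrist_force: [0.7, 1.0, -1.2]
finger_gap: 0.0429
time_s: 6.3
ee_pos: [0.5535, -0.0805, 0.1327]
tcp_rot: [[0.333, 0.943, 0.0], [0.943, -0.333, -0.0], [0.0, 0.0, -1.0]]
wrist_force: [-0.1, 0.4, -2.1]
finger_gap: 0.0096
```

```bash
python3 -m crank '[[[0,0.15,0],[0,0,0],0],[[0,0.15,0],[0,0,0],0],[[0,0.15,0],[0,0,0],0],[[0,0.15,0],[0,0,0],0],[[0,0.15,0],[0,0,0],0],[[0,0.15,0],[0,0,0],0],[[0,0.15,0],[0,0,0],0],[[0,0.15,0],[0,0,0],0]]'
python3 -m crank '[[[0,0.04,0],[0,0,0],0],[[0,0.04,0],[0,0,0],0],[[0,0.04,0],[0,0,0],0],[[0,0.04,0],[0,0,0],0],[[0,0.04,0],[0,0,0],0],[[0,0,0],[0,0,0],0],[[0,0,0],[0,0,0],0],[[0,0,0],[0,0,0],0]]'
```

```text
time_s: 7.1
ee_pos: [0.5821, -0.0906, 0.1327]
tcp_rot: [[0.333, 0.943, 0.0], [0.943, -0.333, 0.0], [0.0, 0.0, -1.0]]
wrist_force: [-1.5, 2.4, 3.9]
finger_gap: 0.0093
time_s: 7.9
ee_pos: [0.5866, -0.0921, 0.1327]
tcp_rot: [[0.333, 0.943, 0.0], [0.943, -0.333, -0.0], [0.0, 0.0, -1.0]]
wrist_force: [-0.8, 3.5, 4.7]
finger_gap: 0.0098
```

```bash
python3 -m crank '[[[0,0.04,0],[0,0,0],0],[[0,0.04,0],[0,0,0],0],[[0,0.04,0],[0,0,0],0],[[0,0,0],[0,0,0],0],[[0,0,0],[0,0,0],0],[[0,0,0],[0,0,0],0],[[0,0,0],[0,0,0],0],[[0,0,0],[0,0,0],0]]'
python3 -m crank '[[[0,0.04,0],[0,0,0],0],[[0,0.04,0],[0,0,0],0],[[0,0.04,0],[0,0,0],0],[[0,0,0],[0,0,0],0],[[0,0,0],[0,0,0],0],[[0,0,0],[0,0,0],0],[[0,0,0],[0,0,0],0],[[0,0,0],[0,0,0],0]]'
```

```text
time_s: 8.7
ee_pos: [0.5869, -0.0923, 0.1326]
tcp_rot: [[0.333, 0.943, -0.004], [0.943, -0.333, 0.001], [-0.0, -0.004, -1.0]]
wrist_force: [-14.5, 8.5, 18.8]
finger_gap: 0.0094
time_s: 9.5
ee_pos: [0.5872, -0.0924, 0.1324]
tcp_rot: [[0.333, 0.943, -0.009], [0.943, -0.333, 0.003], [-0.0, -0.009, -1.0]]
wrist_force: [-27.9, 14.2, 30.1]
finger_gap: 0.0094
```

The stop is reached: about 30 N builds up and the TCP no longer moves, 35 mm from where the tab was gripped. I ease off, release and rise.

```bash
python3 -m crank '[[[0,-0.1,0],[0,0,0],0],[[0,-0.1,0],[0,0,0],0],[[0,0,0],[0,0,0],0],[[0,0,0],[0,0,0],0.3],[[0,0,0],[0,0,0],0.3],[[0,0,0],[0,0,0],0.3],[[0,0,0],[0,0,0],0.3],[[0,0,0],[0,0,0],0.3]]'
python3 -m crank '[[[0,0,-0.5],[0,0,0],0.5],[[0,0,-0.5],[0,0,0],0.5],[[0,0,-0.5],[0,0,0],0.5],[[0,0,-0.5],[0,0,0],0.5],[[0,0,-0.5],[0,0,0],0.5],[[0,0,-0.5],[0,0,0],0.5],[[0,0,-0.5],[0,0,0],0.5],[[0,0,-0.5],[0,0,0],0.5]]'
python3 - <<'E'
from h import *; from cell import env
T=env.snapshot("top");S=env.snapshot("side")
st=np.roll(uv([(150,142),(240,152),(232,200),(143,190)],230,195,5),0,0)
ss=uv([(637-475,87),(657-475,104),(612-475,136),(593-475,122)],245,250,3.2)
def at(p,u,z):
    f=240/np.tan(np.radians(p["fovy"])/2);K=np.array([[f,0,p["cx"]],[0,f,p["cy"]],[0,0,1]])
    d=cv2.Rodrigues(p["rvec"])[0].T@np.r_[cv2.undistortPoints(np.float64([[u]]),K,p["D"])[0,0],1];c=campos(p);return (c+d*(z-c[2])/d[2])[:2]
for p,c in((T,st),(S,ss)):
    P=np.array([at(p,u,.079) for u in c]);print(P.round(4).tolist(),P.mean(0).round(4))
    for i in range(4):
        e=P[(i+1)%4]-P[i];print(np.hypot(*e).round(4),np.degrees(np.arctan2(e[1],e[0])).round(1))
for t in("cell","shutter"):
    for d in env.cut_out(S,t)[:2]:
        m=d["pixels"];r=cv2.minAreaRect(np.argwhere(m)[:,::-1].astype(np.float32));print(t,d["p"],m.sum(),np.argwhere(m).mean(0)[::-1],r)
E
```

```text
time_s: 10.3
ee_pos: [0.5874, -0.0926, 0.1325]
tcp_rot: [[0.333, 0.943, -0.0], [0.943, -0.333, -0.0], [-0.0, -0.0, -1.0]]
wrist_force: [-0.2, 0.7, -1.2]
finger_gap: 0.0256
time_s: 11.1
ee_pos: [0.5873, -0.0925, 0.2337]
tcp_rot: [[0.333, 0.943, 0.0], [0.943, -0.333, 0.0], [0.0, 0.0, -1.0]]
wrist_force: [-0.2, 0.3, 0.8]
finger_gap: 0.0423
[[0.6216, 0.233], [0.6182, 0.1955], [0.5978, 0.198], [0.6012, 0.235]] [0.6097 0.2154]
0.0377 -95.2
0.0206 172.9
0.0371 84.8
0.0205 -5.5
[[0.6135, 0.2017], [0.595, 0.2059], [0.6027, 0.2417], [0.619, 0.2395]] [0.6075 0.2222]
0.019 167.4
0.0366 77.9
0.0165 -7.7
0.0382 -98.3
cell 0.84 558 [291.41397849 293.60752688] ((291.4058837890625, 293.5594177246094), (32.6372184753418, 21.194292068481445), 84.2894058227539)
cell 0.64 808 [162.87128713 396.3960396 ] ((162.87838745117188, 396.2702941894531), (31.729005813598633, 29.59181785583496), 80.53767395019531)
shutter 0.61 223 [380.97757848 189.49775785] ((379.6486511230469, 188.1081085205078), (27.13749122619629, 12.684956550598145), 81.02737426757812)
```

```bash
python3 -m crank '[[[0.75,-0.21,0],[0,0,0],0.6],[[0.75,-0.21,0],[0,0,0],0.6],[[0.75,-0.21,0],[0,0,0],0.6],[[0.75,-0.21,0],[0,0,0],0.6],[[0.75,-0.21,0],[0,0,0],0.6],[[0.75,-0.21,0],[0,0,0],0.6],[[0.75,-0.21,0],[0,0,0],0.6],[[0.75,-0.21,0],[0,0,0],0.6]]'
python3 -m crank '[[[0.75,-0.21,0],[0,0,0],0.6],[[0.75,-0.21,0],[0,0,0],0.6],[[0.75,-0.21,0],[0,0,0],0.6],[[0.75,-0.21,0],[0,0,0],0.6],[[0.75,-0.21,0],[0,0,0],0.6],[[0.75,-0.21,0],[0,0,0],0.6],[[0.75,-0.21,0],[0,0,0],0.6],[[0.75,-0.21,0],[0,0,0],0.6]]'
python3 -m crank '[[[0,0,0.5],[0,0,-0.7],0.6],[[0,0,0.5],[0,0,-0.7],0.6],[[0,0,0.5],[0,0,-0.7],0.6],[[0,0,0.5],[0,0,0],0.6],[[0,0,0.5],[0,0,0],0.6],[[0,0,0.5],[0,0,0],0.6],[[0,0,0.5],[0,0,0],0.6],[[0,0,0.5],[0,0,0],0.6]]'
python3 - <<'E'
from h import *; from cell import env
s=env.get_state();R=s["tcp_rot"];t=s["ee_pos"];print(t,s["finger_gap"])
ims=[]
for n in("side","top"):
    p=env.snapshot(n);u=proj(p,t-[0,0,.04])[0]
    x0,y0=int(u[0])-40,int(u[1])-45
    a=cv2.resize(p["pixels"][y0:y0+90,x0:x0+80,::-1],None,fx=5,fy=5,interpolation=cv2.INTER_CUBIC)
    g=s["finger_gap"]/2; dz=t[2]-.079
    st=[[.018,.01,dz],[.018,-.01,dz],[-.018,-.01,dz],[-.018,.01,dz]]
    for L,c in [([0,g,0],(0,0,255)),([0,-g,0],(0,0,255))]+[(l,(0,255,0)) for l in st]:
        q=(proj(p,t+R@np.array(L))[0]-[x0,y0]+.5)*5
        cv2.circle(a,tuple(int(v) for v in q),3,c,1)
    ims.append(a)
cv2.imwrite("pics/g2.png",cv2.hconcat(ims))
E
```

```text
time_s: 12.1
ee_pos: [0.5972, 0.0637, 0.2316]
tcp_rot: [[0.333, 0.943, -0.001], [0.943, -0.333, -0.0], [-0.001, -0.001, -1.0]]
wrist_force: [-0.3, 0.1, 0.3]
finger_gap: 0.051
time_s: 12.9
ee_pos: [0.608, 0.2196, 0.2322]
tcp_rot: [[0.333, 0.943, -0.001], [0.943, -0.333, -0.0], [-0.0, -0.0, -1.0]]
wrist_force: [1.2, 0.3, -0.3]
finger_gap: 0.0512
time_s: 13.7
ee_pos: [0.6081, 0.2183, 0.1315]
tcp_rot: [[0.12, 0.993, 0.0], [0.993, -0.12, -0.0], [-0.0, 0.0, -1.0]]
wrist_force: [-0.5, -0.5, 0.5]
finger_gap: 0.0508
[0.60808044 0.21833724 0.13154195] 0.050837476533466486
```

View pics/g2.png

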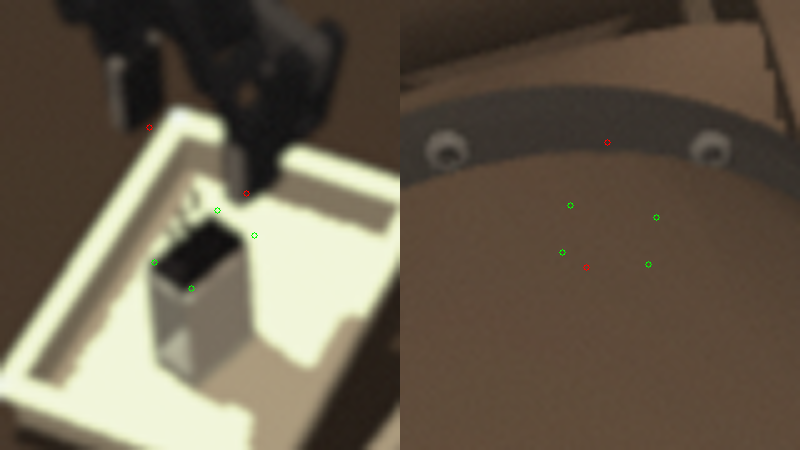

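Side picture: the stopper (crop centre 197,254) lies centred between the fingers, about 3 mm further along +y. The top view is blocked by the arm. I correct, lower and grip at 30 N.

```bash
python3 -m crank '[[[0.1,0,0.3],[0,0,0],0.6],[[0,0,0.5],[0,0,0],0.6],[[0,0,0.5],[0,0,0],0.6],[[0,0,0.5],[0,0,0],0.6],[[0,0,0.5],[0,0,0],0.6],[[0,0,0.5],[0,0,0],0.6],[[0,0,0.5],[0,0,0],0.6],[[0,0,0.5],[0,0,0],0.6]]'
python3 -m crank '[[[0,0,0.15],[0,0,0],0.6],[[0,0,0.1],[0,0,0],0.6],[[0,0,0],[0,0,0],0.4],[[0,0,0],[0,0,0],0.35],[[0,0,0],[0,0,0],0.3],[[0,0,0],[0,0,0],0.25],[[0,0,0],[0,0,0],0.1],[[0,0,0],[0,0,0],0]]' 30
python3 -m crank '[[[0,0,0],[0,0,0],0],[[0,0,0],[0,0,0],0],[[0,0,0],[0,0,0],0],[[0,0,-0.1],[0,0,0],0],[[0,0,-0.1],[0,0,0],0],[[0,0,-0.2],[0,0,0],0],[[0,0,-0.3],[0,0,0],0],[[0,0,-0.3],[0,0,0],0]]'
```

```text
time_s: 14.6
ee_pos: [0.6083, 0.2208, 0.0364]
tcp_rot: [[0.119, 0.993, -0.0], [0.993, -0.119, -0.0], [-0.0, -0.0, -1.0]]
wrist_force: [0.3, -0.2, 0.6]
finger_gap: 0.0517
time_s: 15.4
ee_pos: [0.6089, 0.221, 0.0319]
tcp_rot: [[0.119, 0.993, 0.001], [0.993, -0.119, 0.0], [0.0, 0.001, -1.0]]
wrist_force: [0.2, -0.3, 6.4]
finger_gap: 0.0236
time_s: 16.2
ee_pos: [0.6084, 0.2208, 0.057]
tcp_rot: [[0.119, 0.993, -0.0], [0.993, -0.119, 0.0], [0.0, -0.0, -1.0]]
wrist_force: [0.4, -0.3, -0.9]
finger_gap: 0.0239
```

The cell is held: gap 23.9 mm, and its weight shows on the wrist. Lift and carry above the light path.

```bash
python3 -m crank '[[[0,0,-0.5],[0,0,0],0],[[0,0,-0.9],[0,0,0],0],[[0,0,-1],[0,0,0],0],[[0,0,-1],[0,0,0],0],[[0,0,-1],[0,0,0],0],[[0,0,-1],[0,0,0],0],[[0,0,-1],[0,0,0],0],[[0,0,-0.7],[0,0,0],0]]'
python3 -m crank '[[[-0.3,-0.03,0],[0,0,0],0],[[-0.6,-0.07,0],[0,0,0],0],[[-0.6,-0.07,0],[0,0,0],0],[[-0.6,-0.07,0],[0,0,0],0],[[-0.6,-0.07,0],[0,0,0],0],[[-0.6,-0.07,0],[0,0,0],0],[[-0.6,-0.07,0],[0,0,0],0],[[-0.6,-0.07,0],[0,0,0],0]]'
python3 -m crank '[[[-0.7,-0.08,0],[0,0,0],0],[[-0.7,-0.08,0],[0,0,0],0],[[-0.7,-0.08,0],[0,0,0],0],[[-0.7,-0.08,0],[0,0,0],0],[[-0.7,-0.08,0],[0,0,0],0],[[-0.7,-0.08,0],[0,0,0],0],[[-0.7,-0.08,0],[0,0,0],0],[[-0.7,-0.08,0],[0,0,0],0]]'
python3 -m crank '[[[-0.65,-0.08,0],[0,0,0],0],[[-0.65,-0.08,0],[0,0,0],0],[[-0.65,-0.08,0],[0,0,0],0],[[-0.65,-0.08,0],[0,0,0],0],[[-0.6,-0.06,0],[0,0,0],0],[[-0.6,-0.06,0],[0,0,0],0],[[-0.55,-0.06,0],[0,0,0],0],[[-0.3,-0.03,0],[0,0,0],0]]'
python3 -m crank '[[[0,0,0],[0,0,0.3],0],[[0,0,0],[0,0,0.5],0],[[0,0,0],[0,0,0.5],0],[[0,0,0],[0,0,0.5],0],[[0,0,0],[0,0,0.3],0],[[0,0,0],[0,0,0],0],[[0,0,0],[0,0,0],0],[[0,0,0],[0,0,0],0]]'
```

```text
time_s: 17.0
ee_pos: [0.6087, 0.2209, 0.2368]
tcp_rot: [[0.12, 0.993, 0.002], [0.993, -0.12, 0.001], [0.001, 0.002, -1.0]]
wrist_force: [0.3, -0.5, -1.5]
finger_gap: 0.0239
time_s: 17.8
ee_pos: [0.5817, 0.1094, 0.2338]
tcp_rot: [[0.12, 0.993, -0.0], [0.993, -0.12, -0.0], [-0.0, -0.0, -1.0]]
wrist_force: [-0.2, 0.3, -2.0]
finger_gap: 0.0236
time_s: 18.6
ee_pos: [0.5489, -0.0278, 0.2338]
tcp_rot: [[0.12, 0.993, 0.0], [0.993, -0.12, 0.0], [0.0, 0.0, -1.0]]
wrist_force: [1.4, 0.5, -0.9]
finger_gap: 0.0235
time_s: 19.4
ee_pos: [0.522, -0.1415, 0.2338]
tcp_rot: [[0.12, 0.993, -0.0], [0.993, -0.12, -0.0], [-0.0, -0.0, -1.0]]
wrist_force: [-0.1, 0.5, -0.5]
finger_gap: 0.0238
time_s: 20.2
ee_pos: [0.5224, -0.1402, 0.2338]
tcp_rot: [[0.332, 0.943, -0.0], [0.943, -0.332, 0.0], [0.0, -0.0, -1.0]]
wrist_force: [0.3, -0.3, 0.3]
finger_gap: 0.0236
```

```bash
python3 -m crank '[[[0,0,0.5],[0,0,0],0],[[0,0,0.8],[0,0,0],0],[[0,0,0.9],[0,0,0],0],[[0,0,0.9],[0,0,0],0],[[0,0,0.9],[0,0,0],0],[[0,0,0.8],[0,0,0],0],[[0,0,0.7],[0,0,0],0],[[0,0,0.5],[0,0,0],0]]'
python3 - <<'E'
from h import *; from cell import env
s=env.get_state();R=s["tcp_rot"];t=s["ee_pos"];print(t)
p=env.snapshot("side");x0,y0,f=340,140,5.3
a=cv2.resize(p["pixels"][y0:y0+110,x0:x0+150,::-1],None,fx=f,fy=f,interpolation=cv2.INTER_CUBIC)
def dr(X,c):
    q=(proj(p,X)-[x0,y0]+.5)*f;cv2.polylines(a,[np.int32(q)],True,c,1,cv2.LINE_AA)
b=lambda L:(Rz(-.3395)@np.array(L,float).T).T+[.5222,-.1402,.012]
c=lambda L:(R@np.diag([1,-1,-1])@np.array(L,float).T).T+t-[0,0,.0165]
for z in(0,.064): dr(c([[.02,.012,z],[.02,-.012,z],[-.02,-.012,z],[-.02,.012,z]]),(0,255,0))
th=np.linspace(0,6.28,40);dr(b(np.c_[.02*np.cos(th),0*th-.079,.085+.02*np.sin(th)]),(0,255,255))
dr(b([[0,.066,.085],[0,-.079,.085]]),(0,0,255))
dr(b([[.040,.066,.15],[.05,.066,.15],[.05,.066,.106],[.04,.066,.106]]),(255,0,255))
cv2.imwrite("pics/f1.png",a)
for n in("side","top"):
  p=env.snapshot(n)
  for nm in("cell","window_a","frosted_a"):
    for d in env.spot_in(p,nm)[:3]:
      r=d["rect"];print(n,nm,round(d["p"],2),[round(v) for v in(r[0]*640,r[1]*480,r[2]*640,r[3]*480)])
E
```

```text
time_s: 21.0
ee_pos: [0.5215, -0.14, 0.0819]
tcp_rot: [[0.333, 0.943, -0.002], [0.943, -0.333, 0.001], [-0.0, -0.002, -1.0]]
wrist_force: [-0.1, -0.1, -0.6]
finger_gap: 0.0238
[ 0.52153054 -0.13995489  0.08189018]
side cell 0.86 [409, 181, 16, 32]
side window_a 0.46 [407, 191, 9, 19]
side frosted_a 0.68 [150, 396, 28, 15]
side frosted_a 0.36 [416, 203, 3, 6]
top cell 0.67 [431, 263, 10, 18]
top cell 0.55 [122, 197, 27, 23]
top window_a 0.57 [134, 205, 14, 14]
top window_a 0.55 [431, 267, 13, 8]
```

View pics/f1.png

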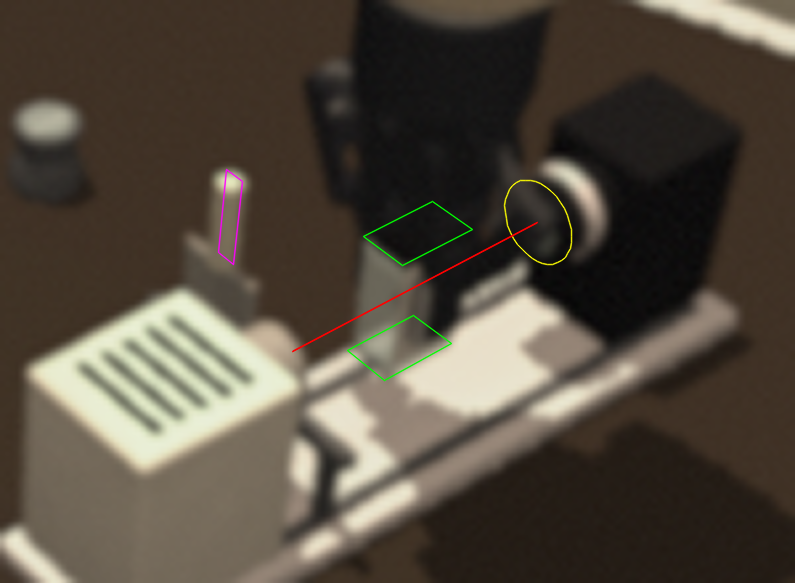

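Side picture: the blade is clear of the nose (tab at 230,180), and the cell's near window (355–403, 240–375) sits on the drawn light axis, level with the model. One fine correction, then a closer check.

```bash
python3 -m crank '[[[0,0.02,-0.05],[0,0,0],0],[[0,0,0],[0,0,0],0],[[0,0,0],[0,0,0],0],[[0,0,0],[0,0,0],0],[[0,0,0],[0,0,0],0],[[0,0,0],[0,0,0],0],[[0,0,0],[0,0,0],0],[[0,0,0],[0,0,0],0]]'
python3 - <<'E'
from h import *; from cell import env
s=env.get_state();R=s["tcp_rot"];t=s["ee_pos"];print(t)
ims=[]
for n,x0,y0,w in(("side",395,170,40),("top",405,235,90)):
    p=env.snapshot(n);f=400/w;h=int(560/f)
    if n=="side":h=50
    a=cv2.resize(p["pixels"][y0:y0+h,x0:x0+w,::-1],(400,int(h*f)),interpolation=cv2.INTER_CUBIC)
    a=cv2.convertScaleAbs(a,alpha=1.5)
    def dr(X,c):
        q=(proj(p,X)-[x0,y0]+.5)*f;cv2.polylines(a,[np.int32(q)],True,c,1,cv2.LINE_AA)
    b=lambda L:(Rz(-.3395)@np.array(L,float).T).T+[.5222,-.1402,.012]
    c=lambda L:(R@np.diag([1,-1,-1])@np.array(L,float).T).T+t-[0,0,.0165]
    dr(c([[.02,.01,.058],[.02,-.01,.058],[.02,-.01,0],[.02,.01,0]]),(0,255,0))
    dr(c([[.018,-.012,.058],[-.018,-.012,.058],[-.018,-.012,.006],[.018,-.012,.006]]),(255,255,0))
    th=np.linspace(0,6.28,40);dr(b(np.c_[.02*np.cos(th),0*th-.079,.085+.02*np.sin(th)]),(0,255,255))
    dr(b([[0,.066,.085],[0,-.079,.085]]),(0,0,255))
    ims.append(cv2.copyMakeBorder(a,0,560-a.shape[0],0,0,cv2.BORDER_CONSTANT))
cv2.imwrite("pics/f2.png",cv2.hconcat(ims))
E
```

```text
time_s: 22.25
ee_pos: [0.5228, -0.1404, 0.085]
tcp_rot: [[0.333, 0.943, -0.0], [0.943, -0.333, 0.0], [0.0, -0.0, -1.0]]
wrist_force: [-0.5, 0.3, -0.7]
finger_gap: 0.0237
[ 0.52280455 -0.14037802  0.08500393]
```

View pics/f2.png

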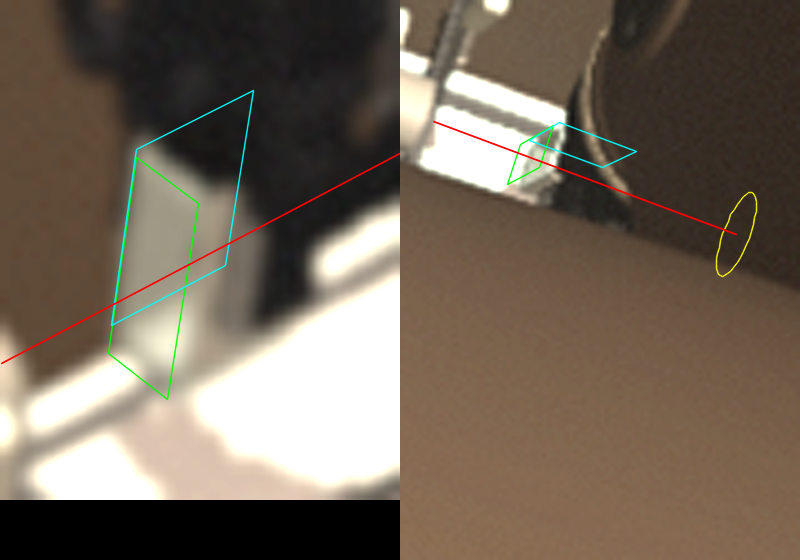

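```bash
python3 - <<'E'
from h import *; from cell import env
p=env.snapshot("side");g=cv2.cvtColor(p["pixels"],cv2.COLOR_RGB2GRAY);g0=cv2.imread("pics/side0.png",0)
print("cols 405..423")
for r in range(178,216): print(r,*["%4d"%v for v in g[r,405:424]]," | ",*["%4d"%v for v in g0[r,405:424]])
s=env.get_state();print(s["ee_pos"])
t=s["ee_pos"];R=s["tcp_rot"]
print(proj(p,(R@np.diag([1,-1,-1])@np.array([[.02,.01,.058],[.02,-.01,.058],[.02,-.01,0],[.02,.01,0],[-.018,-.012,.006],[.018,-.012,.006]]).T).T+t-[0,0,.0169]).round(1))
E
```

```text
cols 405..423
178   41   33   25   20   19   21   19   23   27   28   26   22   21   21   19   21   19   21   21  |    48   48   48   49   49   48   48   49   49   49   48   48   49   48   49   50   50   49   49
179   47   36   25   22   18   17   20   25   25   26   24   21   19   21   23   19   20   23   24  |    49   47   50   49   49   48   48   47   49   49   48   48   50   48   49   47   49   49   47
180   49   39   29   25   21   19   20   23   25   23   23   19   18   19   22   21   21   22   23  |    48   48   49   49   49   49   48   48   49   48   49   50   49   48   50   49   49   49   49
181   50   40   29   25   22   19   21   22   22   20   18   20   19   20   19   18   21   24   20  |    48   48   48   48   48   48   48   49   49   48   48   47   49   47   50   48   49   49   48
182   52   44   34   28   28   23   19   20   20   19   17   19   17   17   18   16   20   22   23  |    49   49   48   48   48   49   49   49   49   48   48   49   47   49   49   50   48   49   47
183   51   48   39   41   46   37   22   16   15   16   16   15   16   17   19   18   20   20   
[... 5866 characters left out ...]
4  134  135  135  134  134  136  142  155  183  213  224  225  224  224  224  |   169  191  206  214  217  218  218  217  217  217  217  217  216  216  217  216  217  216  216
214  202  180  152  138  134  134  134  135  134  134  135  138  163  195  212  214  218  222  224  |   205  213  217  218  218  217  218  217  218  217  217  216  217  217  216  216  217  217  217
215  221  204  175  148  135  135  134  135  134  134  133  134  145  165  175  179  188  205  217  |   216  218  218  218  217  217  217  217  217  217  217  217  216  216  216  216  217  217  217
[ 0.52281783 -0.140392    0.08505039]
[[414.3 190. ]
 [408.1 185.4]
 [405.3 204.9]
 [411.3 209.5]
 [417.  196.2]
 [405.7 202.2]]
```

The side pixels hint that the cell may sit 2–5 mm higher than the kinematics say. That matters for the window centring, so I measure it directly: lower slowly until the underside just feels the base plate (plate top at z = 0.024), then come back up 43 mm.

```bash
python3 -m crank '[[[0,0,0.2],[0,0,0],0],[[0,0,0.2],[0,0,0],0],[[0,0,0.2],[0,0,0],0],[[0,0,0.2],[0,0,0],0],[[0,0,0.2],[0,0,0],0],[[0,0,0.2],[0,0,0],0],[[0,0,0.2],[0,0,0],0],[[0,0,0.1],[0,0,0],0]]'
python3 -m crank '[[[0,0,0.06],[0,0,0],0],[[0,0,0],[0,0,0],0],[[0,0,0],[0,0,0],0],[[0,0,0],[0,0,0],0],[[0,0,0],[0,0,0],0],[[0,0,0],[0,0,0],0],[[0,0,0],[0,0,0],0],[[0,0,0],[0,0,0],0]]'
```

```text
time_s: 23.2
ee_pos: [0.5227, -0.1403, 0.047]
tcp_rot: [[0.333, 0.943, -0.0], [0.943, -0.333, 0.0], [-0.0, -0.0, -1.0]]
wrist_force: [-1.2, -0.5, -0.6]
finger_gap: 0.0237
time_s: 24.0
ee_pos: [0.5228, -0.1404, 0.0461]
tcp_rot: [[0.333, 0.943, 0.0], [0.943, -0.333, 0.0], [0.0, 0.0, -1.0]]
wrist_force: [0.6, -0.4, -0.3]
finger_gap: 0.0233
```

```bash
python3 -m crank '[[[0,0,0.06],[0,0,0],0],[[0,0,0.04],[0,0,0],0],[[0,0,0],[0,0,0],0],[[0,0,0],[0,0,0],0],[[0,0,0],[0,0,0],0],[[0,0,0],[0,0,0],0],[[0,0,0],[0,0,0],0],[[0,0,0],[0,0,0],0]]'
python3 -m crank '[[[0,0,0.04],[0,0,0],0],[[0,0,0],[0,0,0],0],[[0,0,0],[0,0,0],0],[[0,0,0],[0,0,0],0],[[0,0,0],[0,0,0],0],[[0,0,0],[0,0,0],0],[[0,0,0],[0,0,0],0],[[0,0,0],[0,0,0],0]]'
python3 -m crank '[[[0,0,0.04],[0,0,0],0],[[0,0,0],[0,0,0],0],[[0,0,0],[0,0,0],0],[[0,0,0],[0,0,0],0],[[0,0,0],[0,0,0],0],[[0,0,0],[0,0,0],0],[[0,0,0],[0,0,0],0],[[0,0,0],[0,0,0],0]]'
```

```text
time_s: 24.8
ee_pos: [0.5229, -0.1404, 0.0436]
tcp_rot: [[0.333, 0.943, 0.0], [0.943, -0.333, -0.0], [0.0, 0.0, -1.0]]
wrist_force: [0.2, 0.6, -0.8]
finger_gap: 0.0239
time_s: 25.6
ee_pos: [0.5229, -0.1404, 0.0426]
tcp_rot: [[0.333, 0.943, 0.0], [0.943, -0.333, -0.0], [-0.0, 0.0, -1.0]]
wrist_force: [-0.2, 0.9, -0.5]
finger_gap: 0.0235
time_s: 26.4
ee_pos: [0.5229, -0.1404, 0.0416]
tcp_rot: [[0.333, 0.943, 0.0], [0.943, -0.333, -0.0], [0.0, 0.0, -1.0]]
wrist_force: [-0.2, 1.1, -0.7]
finger_gap: 0.0238
```

```bash
python3 -m crank '[[[0,0,0.04],[0,0,0],0],[[0,0,0],[0,0,0],0],[[0,0,0],[0,0,0],0],[[0,0,0],[0,0,0],0],[[0,0,0],[0,0,0],0],[[0,0,0],[0,0,0],0],[[0,0,0],[0,0,0],0],[[0,0,0],[0,0,0],0]]'
python3 -m crank '[[[0,0,0.04],[0,0,0],0],[[0,0,0],[0,0,0],0],[[0,0,0],[0,0,0],0],[[0,0,0],[0,0,0],0],[[0,0,0],[0,0,0],0],[[0,0,0],[0,0,0],0],[[0,0,0],[0,0,0],0],[[0,0,0],[0,0,0],0]]'
```

```text
time_s: 27.2
ee_pos: [0.5229, -0.1404, 0.0409]
tcp_rot: [[0.333, 0.943, 0.0], [0.943, -0.333, -0.0], [0.0, 0.0, -1.0]]
wrist_force: [-2.2, 0.6, 8.7]
finger_gap: 0.0239
time_s: 28.0
ee_pos: [0.523, -0.1405, 0.0409]
tcp_rot: [[0.333, 0.943, 0.001], [0.943, -0.333, -0.0], [0.0, 0.001, -1.0]]
wrist_force: [-6.7, 1.7, 30.0]
finger_gap: 0.024
```

Contact came at TCP z = 0.0409 m, where the kinematics predicted 0.0407, so the pixel hint was camera bias. There was no slip. Now up 43 mm, with a 0.7 mm sideways trim from the shutter-stop measurement.

```bash
python3 -m crank '[[[0,0,-0.1],[0,0,0],0],[[0,0,-0.2],[0,0,0],0],[[0,0,-0.3],[0,0,0],0],[[0,0,-0.3],[0,0,0],0],[[0,0,-0.3],[0,0,0],0],[[0,-0.03,-0.3],[0,0,0],0],[[0,0,-0.17],[0,0,0],0],[[0,0,-0.1],[0,0,0],0]]'
python3 -m crank '[[[0,0,0],[0,0,0],0],[[0,0,0],[0,0,0],0],[[0,0,0],[0,0,0],0],[[0,0,0],[0,0,0],0],[[0,0,0],[0,0,0],0],[[0,0,0],[0,0,0],0],[[0,0,0],[0,0,0],0],[[0,0,0],[0,0,0],0]]'
python3 - <<'E'
from h import *; from cell import env
ims=[]
for n,x0,y0 in(("side",340,140),("top",340,200)):
    p=env.snapshot(n)
    ims.append(cv2.resize(p["pixels"][y0:y0+130,x0:x0+130,::-1],(400,400),interpolation=cv2.INTER_CUBIC))
    for nm in("loupe","pot_on_mat","pot_in_tray","shutter"):
        for d in env.spot_in(p,nm)[:1]:
            r=d["rect"];print(n,nm,round(d["p"],2),[round(v) for v in(r[0]*640,r[1]*480,r[2]*640,r[3]*480)])
cv2.imwrite("pics/end.png",cv2.hconcat(ims))
E
```

```text
time_s: 28.8
ee_pos: [0.5223, -0.1402, 0.0844]
tcp_rot: [[0.333, 0.943, 0.001], [0.943, -0.333, -0.0], [-0.0, 0.001, -1.0]]
wrist_force: [-0.2, -1.1, -1.0]
finger_gap: 0.0235
time_s: 29.6
ee_pos: [0.5221, -0.1401, 0.0838]
tcp_rot: [[0.333, 0.943, -0.0], [0.943, -0.333, 0.0], [0.0, -0.0, -1.0]]
wrist_force: [0.1, -0.4, -0.3]
finger_gap: 0.0239
side loupe 0.79 [341, 162, 17, 18]
side pot_on_mat 0.59 [304, 196, 14, 20]
side pot_in_tray 0.73 [348, 327, 29, 24]
side shutter 0.49 [375, 173, 15, 27]
top loupe 0.84 [456, 168, 20, 19]
top pot_on_mat 0.64 [382, 166, 18, 20]
top pot_in_tray 0.66 [252, 300, 21, 21]
```

View pics/end.png

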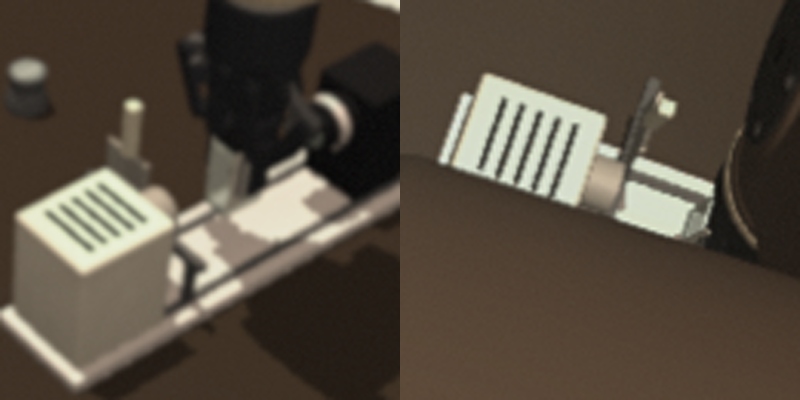

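The last picture shows the shutter blade fully aside (tab at 133,105 in the side crop) and the cell upright between nose and lens (225,180). The bystanders haven't moved, so I hand in.

```bash
python3 -c "
from cell import env
print(env.get_state()['qd'].round(3));print(env.finish_job())"
```

```text
[-0.002 -0.     0.     0.     0.001 -0.003]
the job is handed in; nothing more can be done
None
```

I opened the shutter, picked the cell up by its frosted faces, and handed in at about 30 s while holding it upright and still in the light path. No verdict was reported.

**Shutter:** I gripped the tab and slid it 35 mm to its stop, where about 30 N built up. The last picture shows the blade clear of the lamp nose.

**Grip:** 30 N with a gap of 23.9 mm, which matches the 24 mm across the frosted faces. I could not see the pads directly against the windows. The margin is about 7 mm each side, and the cell was placed along the light to about 3 mm.

**Height:** I lowered the cell until it touched the bench base plate. Contact came at TCP z = 0.0409 m, against 0.0407 m predicted, and I then raised it 43 mm. The second probing step pressed the cell on the plate with 30 N, more than I meant; I saw no slip or change in the grip.

**Sideways position and angle:** I set the sideways position from the shutter stop, to within about 1 mm. The tool is aligned with the bench to about 1° and vertical.

**Checks that disagreed:**
- **Along the light:** the two cameras differ by about 5 mm. The cell may sit a few millimetres towards the lens from the bench origin, which is the side the true midpoint lies on.
- **Height in the side picture:** it suggested the cell was 2–5 mm high, which the touch test contradicted.

**Bystanders:** both pots and the loupe show up within 1–3 px of where they started.

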